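# Slide the drying tray into the bench rack above the bottle

## Task

Take the perforated tray by its black grip and slide it into the rack, grip towards you, on the lowest pair of runners that clears the bottle standing inside. Push it fully home until it bears on the bumpers of the blue back stop, wherever that is clamped: hold it there with a steady light push of about 10 N for half a second, and never force it against the rack (25 N at the very most) if it catches. Leave it lying in its runners against the stop and let go, with the bottles and the other things on the bench left as they stand.

Things in the scene. Friction and masses are not known exactly. Their poses are not given: they have to be found in the camera images.
- tray: Perforated aluminium tray on the bench: flat sheet 170 mm deep (its x) x 190 mm wide (y) x 3 mm thick, 0.2 to 0.31 kg. Origin: centre of the sheet's underside; +x to the rear edge, which enters the rack first; z up. A 15 mm high lip stands along the front edge, with a black bar grip before it on two thin arms at y = +-44 mm. Held by the grip alone, the rear may sag a little, depending on load and hold
- tray_grip (a point): Centre of the tray's black bar grip, 12 mm thick (tray x) x 100 mm wide (tray y) x 24 mm high: at tray x = -135 mm, y = 0, z = +32 mm. There are 44 mm free between the bar and the front lip, and 80 mm free between the two arms
- rack: Open steel rack, fixed, 170 mm deep x 226 mm wide x 250 mm high, open in front and on top. Origin: on the bench, middle of its footprint; +x from the mouth to the back, z up. Four pairs of U runners for the tray's side edges, x = -85 to +85 mm, ledge tops at z = 78, 116, 154 and 192 mm. A tray fully home lies square on the ledges against the back stop, its origin at x = -30 to 0 mm, y = 0
- rack_mouth (a point): Middle of the mouth of the rack, between the lowest runners (rack x = -85 mm, y = 0, z = 78 mm; rack axes). Each U is 9 mm high inside; its webs are at y = +-97.5 mm (2.5 mm play each side of the tray), its ledges reach in to y = +-82.5 mm. The runners' ends flare out over x = -85 to -98 mm, by about 6.5 mm down and up and 5 mm sideways
- backstop: The rack's blue back stop: two uprights with black rubber bumpers at y = +-60 mm, clamped by hand at any depth, so that the bumper faces stand anywhere from rack x = +55 to +85 mm. The pose given is that of its fixed base bar (origin and axes are the rack's own) and does not show the setting: it must be felt. The bumpers yield about 1 mm per 8 N and bottom out after 5 mm
- bottle_small: Glass bottle with blue cap, 56 mm diameter, 100 mm high with cap, upright. Origin: centre of its underside. One of the three bottles stands inside the rack, the others elsewhere on the bench
- bottle_medium: Glass bottle with blue cap, 70 mm diameter, 138 mm high with cap, upright. Origin: centre of its underside
- bottle_large: Glass bottle with blue cap, 86 mm diameter, 176 mm high with cap, upright. Origin: centre of its underside
- tip_box: Pipette tip box, 122 x 84 x 62 mm, a bystander beyond the tray and the rack. Origin: centre of its underside
- tube_rack: Orange tube rack, 100 x 210 mm and 88 mm high with its tubes, a bystander on the left. Origin: centre of its underside
- beaker: Glass beaker, 72 mm diameter, 95 mm high, a bystander on the left. Origin: centre of its underside
- glove_box: Box of gloves, 125 x 240 x 75 mm, a bystander on the right. Origin: centre of its underside

How it is judged:
By the outcome, as a careful person would: the job done as asked, in the order asked, and still so for the second after the job is handed in, with the robot touching nothing.
It also fails if it takes over 54 s, if anything falls off the work surface, if the arm or the gripper's body presses on something with over 40 N, if the wrist force passes 120 N, or if a joint passes its speed limit or range.

## Robot

A 6-joint arm with a two-finger parallel gripper is mounted at the origin on the work surface. World frame = base frame: x ahead of the robot, y to its left, z up, the work surface at z = 0. Lengths are in m, angles in rad, forces in N, time in s.
With the tool pointing down it reaches from about 0.325 to 0.775 m from the base axis. Payload 5.5 kg.
Tool frame: the origin (TCP) lies midway between the tips of the shut fingers; the grasp point (between the pads) lies 19 mm behind it; z points along the fingers, y is the line along which they close (so a half turn about z gives the same grasp; the last joint's range is limited). The gripper opens to 88 mm and grips with 3 to 60 N. Pads are 20 mm wide; open, the fingers measure 115 mm over their backs; the gripper's body (75 mm by 178 mm) begins 61 mm behind the grasp point.
Start: joints at [-1.23, 0.091, 1.231, -0, 1.82, -0.057], TCP at [0.232, -0.553, 0.223] pointing down, gripper open.
Joint ranges: [-2.87, 2.87], [-0.86, 2.18], [0.17, 2.46], [-1.51, 4.65], [0.06, 2.69], [-2.65, 2.65]. Speed limits (rad/s): [2.57, 2.57, 3.01, 3.14, 3.14, 3.14].

## Interface

Orientations are given as a rotation vector (axis times angle).
In Python, from workcell import r, cams gives the robot as it stands.
- The arm moves only by the tool send_rows, never from a script. Its argument "commands" is a list of rows, each an object with "hand": the opening, from 0 (shut) to 1 (fully open); "travel": the shift along the tool's x, y, z in m, a list of three; "rotation": the turn, a rotation vector about the tool's x, y, z in degrees, a list of three. A call has 1 to 20 rows; each row shifts and turns the commanded pose from where the row before left it, along the tool's axes as they then stand; what a row does not reach is not made up. A row lasts 1/8 s, in which the tool goes at most 62.5 mm and 10.7 degrees, less where a joint would pass 70% of its speed; a pose out of reach is approached as far as the arm can. A call with a gripper value outside its range is refused whole. The fingers move at their own pace and stop on an object; "force" is the grip in N (left out, the last holds). Time passes only in rows, so rows that do not move let the fingers close. It gives the time, the measured TCP pose, the force, the opening and the grip force at its end, in the units of the state.
- r.state(): the state, without advancing time (a new reading comes with each control period).
- cams.grab_frame(name): name is "scene" or "top"; returns the picture (384x512x3 uint8, blue, green, red); there is no depth.
- cams.calibration(name): a dict with "camera_matrix" (3x3 intrinsics, pixels), "k1" (the pictures are not rectified: a ray, as slopes to the right and down, at radius r is drawn at 1 + k1 r^2 times it, then the intrinsics apply), "R" (3x3) and "t" (3): a world point X has camera coordinates R X + t. Camera axes: x right, y down, z forward; pixel columns grow to the right and rows downward; lengths in m; the calibration is good to about 2 mm. A picture is of the moment at which its call begins. calibration takes no time and is no camera call.
- r.finish_job(): hands the job in; it is judged then, once.
The state is a dict: "time": time; "joint_positions": joint angles; "qvel": joint speeds; "joint_torque": joint torques, N m; "tcp_pos": TCP position; "tool_rot": TCP orientation; "wrist_force": force on the tool from outside, world axes, zero at the start; "moment": the same for the moment, N m; "opening": finger opening in m; "grasp_force": force on a finger pad.
Only numpy, scipy, OpenCV 4.12 (cv2) and the standard library are available. Lean on these libraries where they do the work, as an engineer would, in place of code of your own. Each camera call takes 0.05 s, during which the arm holds its last target. There are 200 camera calls.

## Working session

There is one attempt and no reset: what is moved stays moved. The work goes in short steps, Python scripts to look and compute and a tool call to move; the robot and the scene stay as the last step left them, time stands still between calls to the robot, and variables do not carry over. Pictures are saved under pics/ and viewed, at most 10 in all, crops included, and the job is handed in when it is done.

Besides the shell and the picture viewer there is one more tool, called after "Call:" as name(argument=value, ...), one argument or row to a line, values as JSON. send_rows: Moves the arm, as the interface text tells. Its arguments: {"type":"object","properties":{"commands":{"type":"array","items":{"type":"object","properties":{"hand":{"type":"number"},"travel":{"type":"array","items":{"type":"number"}},"rotation":{"type":"array","items":{"type":"number"}}}}},"force":{"type":"number"}},"required":["commands"]}

```bash
mkdir -p pics; ls; python3 - <<'E'
from workcell import r,cams
import cv2,numpy as np
for n in("scene","top"):
    im=cams.grab_frame(n); cv2.imwrite(f"pics/{n}0.png",im)
    c=cams.calibration(n); print(n,np.round(c["camera_matrix"],1).tolist(),c["k1"],np.round(c["R"],3).tolist(),np.round(c["t"],3).tolist(), np.round(-np.array(c["R"]).T@c["t"],3))
s=r.state(); print(s)
E
```

```text
pics
scene [[476.3, 0.0, 252.0], [0.0, 476.3, 195.4], [0.0, 0.0, 1.0]] -0.10274954304497495 [[0.286, 0.958, 0.01], [0.646, -0.185, -0.741], [-0.708, 0.218, -0.672]] [-0.146, -0.298, 2.107] [ 1.726 -0.375  1.196]
top [[400.1, 0.0, 252.7], [0.0, 400.1, 192.2], [0.0, 0.0, 1.0]] -0.07705110029951813 [[0.006, -1.0, 0.002], [-0.996, -0.006, -0.091], [0.091, -0.001, -0.996]] [-0.025, 0.584, 1.496] [ 0.445 -0.02   1.543]
{'time': 0.1, 'joint_positions': array([-1.22972060e+00,  9.17934082e-02,  1.23176191e+00,  4.26058955e-06,
        1.81980963e+00, -5.67129456e-02]), 'qvel': array([-3.78432359e-04, -9.14862869e-04, -8.58435003e-04,  1.25472650e-05,
        1.05197404e-03, -9.75295232e-04]), 'joint_torque': array([ 2.66925679e-03, -4.47855484e+01, -4.07571459e+01,  6.98085199e-02,
        2.84009229e-02, -1.34243546e-04]), 'tcp_pos': array([ 0.23233071, -0.55290093,  0.22161608]), 'tool_rot': array([-3.07793742e+00, -6.20388275e-01,  3.87849723e-04]), 'wrist_force': array([ 0.72367232, -0.28765018, -0.03331381]), 'moment': array([-0.00250871, -0.00304116,  0.02976508]), 'grasp_force': 0.0, 'opening': 0.08761379313644387}
```

```bash
python3 - <<'E'
import cv2
for n in("scene","top"):
    im=cv2.imread(f"pics/{n}0.png"); cv2.imwrite(f"pics/{n}0b.png",cv2.resize(im,(800,600),interpolation=cv2.INTER_CUBIC))
E
```

```text
(no output)
```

View pics/scene0b.png

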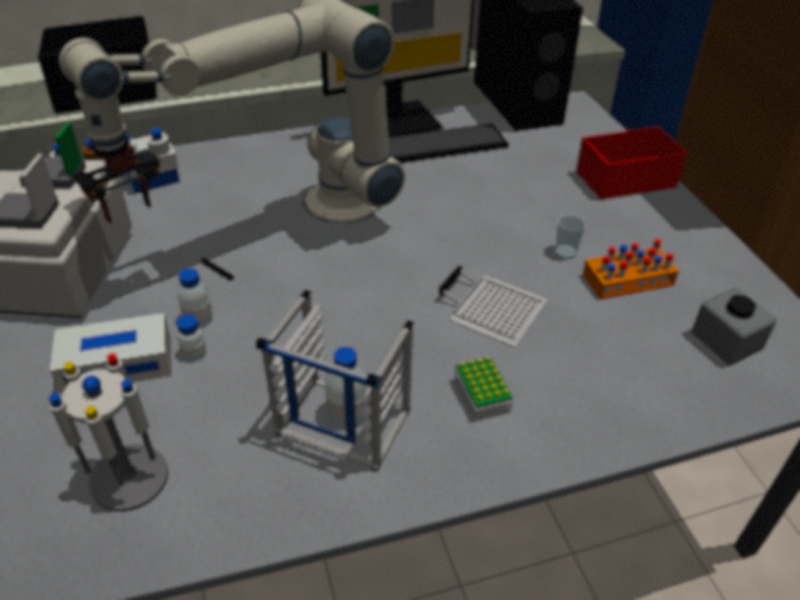

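View pics/top0b.png

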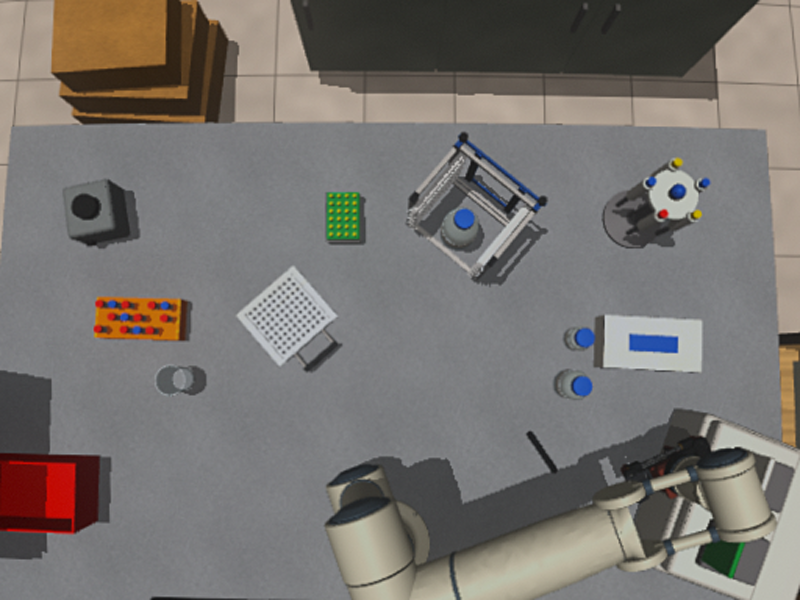

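The two views show the tray with its grip at top (320,350) and its centre near (288,317). The rack mouth faces lower-left, between posts (412,218) and (478,272), with the blue stop at upper right. The bottle in the rack appears to be the largest. I'll zoom in on both.

```bash
cat > h.py <<'E'
import cv2,numpy as np
from workcell import r,cams
def cal(n):
    c=cams.calibration(n); return [np.array(c[k],float) for k in("camera_matrix","R","t")]+[np.array([c["k1"],0,0,0])]
def ray(n,p):
    K,R,t,d=cal(n); s=cv2.undistortPoints(np.array(p,float).reshape(-1,1,2),K,d).reshape(-1,2)
    v=np.c_[s,np.ones(len(s))]@R; return -R.T@t,v/np.linalg.norm(v,axis=1)[:,None]
def onplane(n,p,z):
    o,v=ray(n,p); return o+v*((z-o[2])/v[:,2])[:,None]
def tri(ps,pt):
    a,u=ray("scene",ps); b,v=ray("top",pt); out=[]
    for x,y in zip(u,v):
        k=np.linalg.lstsq(np.c_[x,-y],b-a,rcond=None)[0]; P,Q=a+k[0]*x,b+k[1]*y
        out.append(np.r_[(P+Q)/2,np.linalg.norm(P-Q)])
    return np.array(out)
def proj(n,X):
    K,R,t,d=cal(n); return cv2.projectPoints(np.array(X,float).reshape(-1,3),cv2.Rodrigues(R)[0],t,K,d)[0].reshape(-1,2)
E
python3 - <<'E'
import cv2,numpy as np
s=cv2.imread("pics/scene0.png");t=cv2.imread("pics/top0.png")
def c(im,x,y,w,h,W,H): return cv2.resize(im[y:y+h,x:x+w],(W,H),interpolation=cv2.INTER_CUBIC)
# each crop 100x75 -> 400x300 (x4) ; rack crops 125x... 
A=c(t,255,80,100,100,400,400); B=c(s,160,180,110,120,400,436)[:400]
cv2.imwrite("pics/rack.png",np.hstack([A,B]))
A=c(t,145,160,80,80,400,400); B=c(s,275,160,80,80,400,400)
cv2.imwrite("pics/tray.png",np.hstack([A,B]))
E
```

```text
(no output)
```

View pics/rack.png

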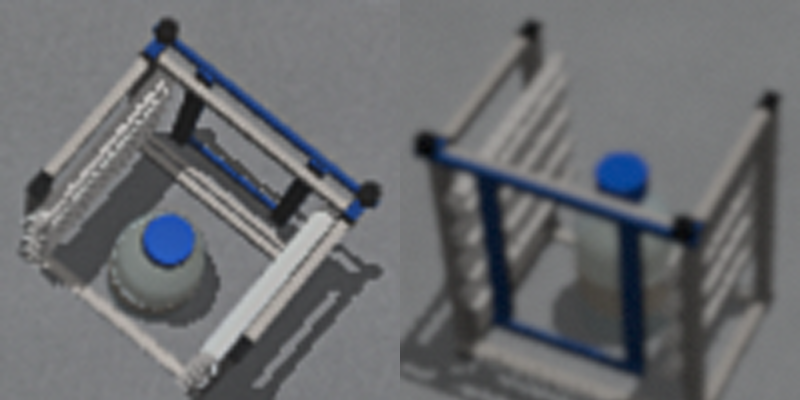

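View pics/tray.png

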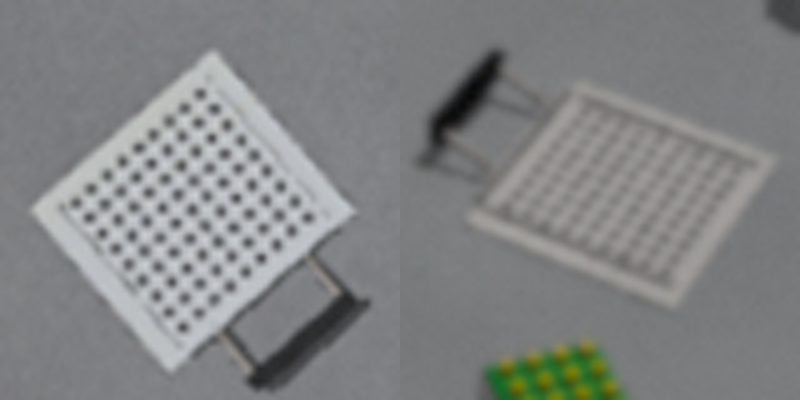

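The crops show:
- **Rack:** black post caps on all four posts, with the blue stop on the far (+x) side.
- **Tray:** four clear corners, with the grip at the lower right in the top view.

Next I'll measure both.

```bash
python3 - <<'E'
from h import *
np.set_printoptions(precision=4,suppress=True)
t=cv2.imread("pics/top0.png");s=cv2.imread("pics/scene0.png")
f=lambda P,o,k,dx=0:(np.array(P,float)-[dx,0])/k+np.array(o)-0.5+0.5/k
# rack caps order: BL(+y back), BR, FR, FL
ct=f([(167,28),(370,193),(238,350),(40,188)],(255,80),4)
cs=f([(685,228),(427,143),(532,28),(769,100)],(160,180),400/110,400)
T=tri(cs,ct); print("caps",T)
print("rack ctr",T[:,:3].mean(0),"yaws",[np.degrees(np.arctan2(*(T[a]-T[b])[[1,0]])) for a,b in((0,3),(1,2))], "y dir",[np.degrees(np.arctan2(*(T[a]-T[b])[[1,0]]))-90 for a,b in((0,1),(3,2))])
print("lens",np.linalg.norm(T[0,:3]-T[1,:3]),np.linalg.norm(T[3,:3]-T[2,:3]),np.linalg.norm(T[0,:3]-T[3,:3]),np.linalg.norm(T[1,:3]-T[2,:3]))
# tray corners A rear-right?,B,C,D
tt=f([(212,50),(357,210),(170,372),(33,208)],(145,160),5)
ts=f([(675,308),(468,215),(580,85),(777,157)],(275,160),5,400)
print("tray",tri(ts,tt))
# tray by mask
hsv=cv2.cvtColor(t,cv2.COLOR_BGR2HSV);m=((hsv[...,2]>165)&(hsv[...,1]<40)).astype(np.uint8)
m[:, :145]=0;m[:,225:]=0;m[:160]=0;m[245:]=0
m=cv2.morphologyEx(m,cv2.MORPH_CLOSE,np.ones((5,5)));m=cv2.morphologyEx(m,cv2.MORPH_OPEN,np.ones((5,5)))
c=max(cv2.findContours(m,0,2)[0],key=cv2.contourArea)
W=onplane("top",c[:,0],0.004)[:,:2]
rc=cv2.minAreaRect((W*1000).astype(np.float32));print("rect",rc,cv2.boxPoints(rc))
# grip bar dark
for n,im,R in(("top",t,(185,215,222,245)),("scene",s,(275,165,305,200))):
    g=cv2.cvtColor(im,cv2.COLOR_BGR2GRAY);mm=np.zeros_like(g);x0,y0,x1,y1=R
    mm[y0:y1,x0:x1]=(g[y0:y1,x0:x1]<(62 if n=="top" else 50))
    k,l,st,ce=cv2.connectedComponentsWithStats(mm);i=1+np.argmax(st[1:,4]);print(n,st[i],ce[i])
    if n=="top":gt=ce[i]
    else:gs=ce[i]
G=tri([gs],[gt]);print("grip",G,onplane("top",[gt],0.038))
# blue caps
for n,im in(("top",t),("scene",s)):
    h=cv2.cvtColor(im,cv2.COLOR_BGR2HSV);mm=cv2.inRange(h,(105,150,90),(125,255,255));k,l,st,ce=cv2.connectedComponentsWithStats(mm)
    print(n,[(st[i].tolist(),ce[i].round(1)) for i in range(1,k) if st[i,4]>25])
E
```

```text
caps [[ 0.9129 -0.1622  0.2683  0.0025]
 [ 0.7753 -0.3274  0.2679  0.0032]
 [ 0.6473 -0.2208  0.25    0.0023]
 [ 0.7821 -0.0579  0.2482  0.0034]]
rack ctr [ 0.7794 -0.1921  0.2586] yaws [np.float64(-38.568841257908915), np.float64(-39.797484818481536)] y dir [np.float64(-39.81242209523343), np.float64(-39.60158004086071)]
lens 0.21502002048937693 0.21143944623868363 0.16857981610582443 0.1675189543881512
tray [[0.6734 0.2362 0.0025 0.0032]
 [0.5493 0.1225 0.0104 0.0072]
 [0.4235 0.2639 0.0004 0.0033]
 [0.5492 0.3731 0.0055 0.0049]]
rect ((548.2359008789062, 248.5853729248047), (165.57040405273438, 188.0548553466797), 41.75189208984375) [[423.8618 263.606 ]
 [549.0887 123.3104]
 [672.61   233.5648]
 [547.3831 373.8604]]
top [195 219  21  18  92] [205.163  227.9457]
scene [282 171  13  18  74] [287.7297 179.2703]
grip [[0.4475 0.1582 0.0308 0.0031]] [[0.447  0.1558 0.038 ]]
top [([299, 91, 45, 36, 81], array([321.4, 108.9])), ([430, 118, 9, 8, 53], array([433.8, 121.7])), ([291, 134, 12, 12, 119], array([296.7, 139.5])), ([368, 210, 13, 12, 112], array([374.1, 215.7])), ([403, 214, 31, 12, 304], array([418. , 219.6])), ([367, 241, 12, 12, 120], array([372.4, 246.6]))]
scene [([115, 172, 12, 8, 78], array([120. , 175.6])), ([113, 201, 13, 10, 96], array([119.2, 205.7])), ([52, 212, 34, 11, 196], array([ 68.9, 217.4])), ([214, 223, 14, 10, 114], array([220.4, 227.5])), ([54, 241, 9, 8, 58], array([ 57.9, 244.8]))]
```

The tray fit agrees with the triangulated grip: (0.4475, 0.158, 0.031) against about (0.448, 0.159) predicted. Next I'll check the bottles and the rack, then work out the first move.

```bash
cat >> h.py <<'E'
from scipy.spatial.transform import Rotation as Ro
def delta(target,yaw_ydir=None):
    s=r.state(); R=Ro.from_rotvec(s["tool_rot"]); d=R.inv().apply(np.array(target)-s["tcp_pos"])
    M=R.as_matrix(); yd=np.degrees(np.arctan2(M[1,1],M[0,1]))
    print("tcp",s["tcp_pos"].round(4),"ydir",yd.round(2),"tilt z",M[:,2].round(4),"tool delta mm",(d*1000).round(1),"turn about tool z",None if yaw_ydir is None else round(-(yaw_ydir-yd),2),
     "F",s["wrist_force"].round(1),"open",round(s["opening"]*1000,1),"gf",round(s["grasp_force"],1),"t",round(s["time"],2))
E
python3 - <<'E'
from h import *
np.set_printoptions(precision=4,suppress=True)
print(tri([(220.4,227.5),(120,175.6),(119.2,205.7)],[(296.7,139.5),(372.4,246.6),(374.1,215.7)]))
delta((0.448,0.159,0.16),41.75)
O=np.array([.7794,-.1921]);a=np.radians(-39.5);u=np.array([np.cos(a),np.sin(a)]);v=np.array([-u[1],u[0]])
P=[np.r_[O+x*u+y*v,z] for x,y,z in((-85,113,0),(-85,-113,0),(-85,113,250),(-85,-113,250),(85,113,250),(85,-113,250)) for x,y,z in [(x/1e3,y/1e3,z/1e3)]]
q=(proj("top",P)-[255,80]+.5)*4; print("pred top crop",q.round(0).tolist()); q=(proj("scene",P)-[160,180]+.5)*400/110+[400,0]; print("pred scene crop",q.round(0).tolist())
E
```

```text
[[ 0.7565 -0.1738  0.1715  0.0007]
 [ 0.3842 -0.4439  0.1366  0.    ]
 [ 0.4944 -0.4633  0.0976  0.001 ]]
tcp [ 0.2323 -0.5529  0.2216] ydir -67.21 tilt z [-0.0006  0.0017 -1.    ] tool delta mm [ 474.6 -572.7   62.7] turn about tool z -108.96 F [ 0.7 -0.3 -0. ] open 87.6 gf 0.0 t 0.1
pred top crop [[24.0, 249.0], [202.0, 395.0], [30.0, 183.0], [243.0, 357.0], [160.0, 31.0], [371.0, 201.0]]
pred scene crop [[770.0, 303.0], [544.0, 228.0], [777.0, 100.0], [525.0, 25.0], [690.0, 248.0], [420.0, 159.0]]
```

The bottle in the rack is the large one (cap top at about 172 mm), so only the 192 mm runners clear it. Setting out for the grip now.

Call:
send_rows(
  commands=[
    {"hand":0.57,"travel":[0.0297,-0.0358,0]},
    {"hand":0.57,"travel":[0.0297,-0.0358,0]},
    {"hand":0.57,"travel":[0.0297,-0.0358,0]},
    {"hand":0.57,"travel":[0.0297,-0.0358,0]},
    {"hand":0.57,"travel":[0.0297,-0.0358,0]},
    {"hand":0.57,"travel":[0.0297,-0.0358,0]},
    {"hand":0.57,"travel":[0.0297,-0.0358,0]},
    {"hand":0.57,"travel":[0.0297,-0.0358,0]},
    {"hand":0.57,"travel":[0.0297,-0.0358,0]},
    {"hand":0.57,"travel":[0.0297,-0.0358,0]},
    {"hand":0.57,"travel":[0.0297,-0.0358,0]},
    {"hand":0.57,"travel":[0.0297,-0.0358,0]},
    {"hand":0.57,"travel":[0.0297,-0.0358,0]},
    {"hand":0.57,"travel":[0.0297,-0.0358,0]},
    {"hand":0.57,"travel":[0.0297,-0.0358,0]},
    {"hand":0.57,"travel":[0.0297,-0.0358,0]},
  ],
)

```text
schema error: expected keys hand, travel, rotation
```

Call:
send_rows(
  commands=[
    {"hand":0.57,"rotation":[0,0,-10]},
    {"hand":0.57,"rotation":[0,0,-10]},
    {"hand":0.57,"rotation":[0,0,-10]},
    {"hand":0.57,"rotation":[0,0,-10]},
    {"hand":0.57,"rotation":[0,0,-10]},
    {"hand":0.57,"rotation":[0,0,-10]},
    {"hand":0.57,"rotation":[0,0,-10]},
    {"hand":0.57,"rotation":[0,0,-10]},
    {"hand":0.57,"rotation":[0,0,-10]},
    {"hand":0.57,"rotation":[0,0,-10]},
    {"hand":0.57,"rotation":[0,0,-9]},
    {"hand":0.57},
  ],
)

```text
schema error: expected keys hand, travel, rotation
```

```bash
python3 - <<'E'
from h import *
delta((0.4477,0.1587,0.013),41.75)
cv2.imwrite("pics/s1.png",cv2.resize(cams.grab_frame("scene")[100:250,230:380],(600,600),interpolation=cv2.INTER_CUBIC))
E
```

```text
tcp [ 0.2323 -0.5529  0.2216] ydir -67.21 tilt z [-6.0e-04  1.7e-03 -1.0e+00] tool delta mm [ 474.2 -572.2  209.7] turn about tool z -108.96 F [ 0.7 -0.3 -0. ] open 87.6 gf 0.0 t 0.1
```

Call:
send_rows(
  commands=[
    {"hand":0.57,"travel":[0.0339,-0.0409,0],"rotation":[0,0,0]},
    {"hand":0.57,"travel":[0.0339,-0.0409,0],"rotation":[0,0,0]},
    {"hand":0.57,"travel":[0.0339,-0.0409,0],"rotation":[0,0,0]},
    {"hand":0.57,"travel":[0.0339,-0.0409,0],"rotation":[0,0,0]},
    {"hand":0.57,"travel":[0.0339,-0.0409,0],"rotation":[0,0,0]},
    {"hand":0.57,"travel":[0.0339,-0.0409,0],"rotation":[0,0,0]},
    {"hand":0.57,"travel":[0.0339,-0.0409,0],"rotation":[0,0,0]},
    {"hand":0.57,"travel":[0.0339,-0.0409,0],"rotation":[0,0,0]},
    {"hand":0.57,"travel":[0.0339,-0.0409,0],"rotation":[0,0,0]},
    {"hand":0.57,"travel":[0.0339,-0.0409,0],"rotation":[0,0,0]},
    {"hand":0.57,"travel":[0.0339,-0.0409,0],"rotation":[0,0,0]},
    {"hand":0.57,"travel":[0.0339,-0.0409,0],"rotation":[0,0,0]},
    {"hand":0.57,"travel":[0.0339,-0.0409,0],"rotation":[0,0,0]},
    {"hand":0.57,"travel":[0.0339,-0.0409,0],"rotation":[0,0,0]},
  ],
)

```text
time: 1.9
tcp_pos: [0.4483, 0.1604, 0.2225]
tool_rot: [3.079, 0.621, 0.0]
wrist_force: [0.9, -0.0, 1.1]
opening: 0.0499
grasp_force: 0.0
```

Call:
send_rows(
  commands=[
    {"hand":0.57,"travel":[0,0,0],"rotation":[0,0,-10]},
    {"hand":0.57,"travel":[0,0,0],"rotation":[0,0,-10]},
    {"hand":0.57,"travel":[0,0,0],"rotation":[0,0,-10]},
    {"hand":0.57,"travel":[0,0,0],"rotation":[0,0,-10]},
    {"hand":0.57,"travel":[0,0,0],"rotation":[0,0,-10]},
    {"hand":0.57,"travel":[0,0,0],"rotation":[0,0,-10]},
    {"hand":0.57,"travel":[0,0,0],"rotation":[0,0,-10]},
    {"hand":0.57,"travel":[0,0,0],"rotation":[0,0,-10]},
    {"hand":0.57,"travel":[0,0,0],"rotation":[0,0,-10]},
    {"hand":0.57,"travel":[0,0,0],"rotation":[0,0,-10]},
    {"hand":0.57,"travel":[0,0,0],"rotation":[0,0,-9]},
    {"hand":0.57,"travel":[0,0,0],"rotation":[0,0,0]},
  ],
)

```text
time: 3.4
tcp_pos: [0.4481, 0.1586, 0.2224]
tool_rot: [-1.285, -2.866, 0.0]
wrist_force: [-0.6, 0.0, 0.1]
opening: 0.0503
grasp_force: 0.0
```

```bash
python3 - <<'E'
from h import *
delta((0.4477,0.1587,0.013),41.75)
E
```

```text
tcp [0.4481 0.1586 0.2224] ydir 41.71 tilt z [-5.e-04 -1.e-04 -1.e+00] tool delta mm [ 3.000e-01 -1.000e-01  2.094e+02] turn about tool z -0.04 F [-0.6  0.   0.1] open 50.3 gf 0.0 t 3.4
```

Call:
send_rows(
  commands=[
    {"hand":0.57,"travel":[0,0,0.045],"rotation":[0,0,0]},
    {"hand":0.57,"travel":[0,0,0.045],"rotation":[0,0,0]},
    {"hand":0.57,"travel":[0,0,0.045],"rotation":[0,0,0]},
    {"hand":0.57,"travel":[0,0,0.045],"rotation":[0,0,0]},
    {"hand":0.57,"travel":[0,0,0.02],"rotation":[0,0,0]},
    {"hand":0.57,"travel":[0,0,0.009],"rotation":[0,0,0]},
    {"hand":0.57,"travel":[0,0,0],"rotation":[0,0,0]},
  ],
)

```text
time: 4.28
tcp_pos: [0.4481, 0.1586, 0.0137]
tool_rot: [-1.285, -2.866, 0.0]
wrist_force: [1.3, -0.8, -0.9]
opening: 0.0499
grasp_force: 0.0
```

Call:
send_rows(
  commands=[
    {"hand":0,"travel":[0,0,0],"rotation":[0,0,0]},
    {"hand":0,"travel":[0,0,0],"rotation":[0,0,0]},
    {"hand":0,"travel":[0,0,0],"rotation":[0,0,0]},
    {"hand":0,"travel":[0,0,0],"rotation":[0,0,0]},
    {"hand":0,"travel":[0,0,0],"rotation":[0,0,0]},
    {"hand":0,"travel":[0,0,0],"rotation":[0,0,0]},
  ],
  force=50,
)

```text
time: 5.03
tcp_pos: [0.4484, 0.1587, 0.0139]
tool_rot: [1.283, 2.867, 0.001]
wrist_force: [0.6, 1.1, 1.0]
opening: 0.0118
grasp_force: 50.0
```

Call:
send_rows(
  commands=[
    {"hand":0,"travel":[0,0,-0.01],"rotation":[0,0,0]},
    {"hand":0,"travel":[0,0,-0.02],"rotation":[0,0,0]},
    {"hand":0,"travel":[0,0,-0.03],"rotation":[0,0,0]},
    {"hand":0,"travel":[0,0,-0.03],"rotation":[0,0,0]},
    {"hand":0,"travel":[0,0,-0.03],"rotation":[0,0,0]},
    {"hand":0,"travel":[0,0,-0.03],"rotation":[0,0,0]},
    {"hand":0,"travel":[0,0,-0.03],"rotation":[0,0,0]},
    {"hand":0,"travel":[0,0,-0.02],"rotation":[0,0,0]},
    {"hand":0,"travel":[0,0,0],"rotation":[0,0,0]},
  ],
)

```text
time: 6.15
tcp_pos: [0.4485, 0.1586, 0.2153]
tool_rot: [1.282, 2.866, 0.002]
wrist_force: [-0.4, -0.9, -2.9]
opening: 0.0117
grasp_force: 50.0
```

Call:
send_rows(
  commands=[
    {"hand":0,"travel":[0,0,0],"rotation":[0,0,3]},
    {"hand":0,"travel":[0,0,0],"rotation":[0,0,6]},
    {"hand":0,"travel":[0,0,0],"rotation":[0,0,8]},
    {"hand":0,"travel":[0,0,0],"rotation":[0,0,8]},
    {"hand":0,"travel":[0,0,0],"rotation":[0,0,8]},
    {"hand":0,"travel":[0,0,0],"rotation":[0,0,8]},
    {"hand":0,"travel":[0,0,0],"rotation":[0,0,8]},
    {"hand":0,"travel":[0,0,0],"rotation":[0,0,8]},
    {"hand":0,"travel":[0,0,0],"rotation":[0,0,8]},
    {"hand":0,"travel":[0,0,0],"rotation":[0,0,8]},
    {"hand":0,"travel":[0,0,0],"rotation":[0,0,6]},
    {"hand":0,"travel":[0,0,0],"rotation":[0,0,2.2]},
    {"hand":0,"travel":[0,0,0],"rotation":[0,0,0]},
  ],
)

```text
time: 7.78
tcp_pos: [0.4476, 0.1585, 0.2121]
tool_rot: [-2.839, -1.343, 0.004]
wrist_force: [0.6, 0.1, -3.1]
opening: 0.0116
grasp_force: 50.0
```

```bash
python3 - <<'E'
from h import *
a=np.radians(-39.5);u=np.array([np.cos(a),np.sin(a),0])
O=np.array([.7794,-.1921,0])
delta(O-0.350*u+[0,0,.212],-39.5)
E
```

```text
tcp [0.4476 0.1585 0.2121] ydir -39.38 tilt z [-2.7e-03 -4.0e-04 -1.0e+00] tool delta mm [-5.97e+01  1.29e+02 -1.00e-01] turn about tool z 0.12 F [ 0.6  0.1 -3.1] open 11.6 gf 50.0 t 7.78
```

Call:
send_rows(
  commands=[
    {"hand":0,"travel":[-0.005,0.01,0],"rotation":[0,0,0]},
    {"hand":0,"travel":[-0.01,0.02,0],"rotation":[0,0,0]},
    {"hand":0,"travel":[-0.015,0.025,0],"rotation":[0,0,0]},
    {"hand":0,"travel":[-0.015,0.025,0],"rotation":[0,0,0]},
    {"hand":0,"travel":[-0.01,0.02,0],"rotation":[0,0,0]},
    {"hand":0,"travel":[-0.005,0.01,0],"rotation":[0,0,0]},
    {"hand":0,"travel":[0,0,0],"rotation":[0,0,0]},
    {"hand":0,"travel":[0,0,0],"rotation":[0,0,0]},
  ],
)

```text
time: 8.78
tcp_pos: [0.4949, 0.0429, 0.2136]
tool_rot: [-2.839, -1.343, 0.0]
wrist_force: [-0.4, 0.3, -3.6]
opening: 0.0119
grasp_force: 50.0
```

```bash
python3 - <<'E'
from h import *
delta((.5,0,.21),-39.5)
s=cams.grab_frame("scene");t=cams.grab_frame("top");cv2.imwrite("pics/s2.png",s);cv2.imwrite("pics/t2.png",t)
k=cv2.INTER_CUBIC
A=cv2.resize(t[90:240,200:350],(400,400),interpolation=k);B=cv2.resize(s[140:290,160:310],(400,400),interpolation=k)
cv2.imwrite("pics/v2.png",np.hstack([A,B]))
E
```

```text
tcp [0.4949 0.0429 0.2136] ydir -39.37 tilt z [-3.e-04  4.e-04 -1.e+00] tool delta mm [-29.9  31.2   3.6] turn about tool z 0.13 F [-0.4  0.3 -3.6] open 11.9 gf 50.0 t 8.78
```

View pics/v2.png

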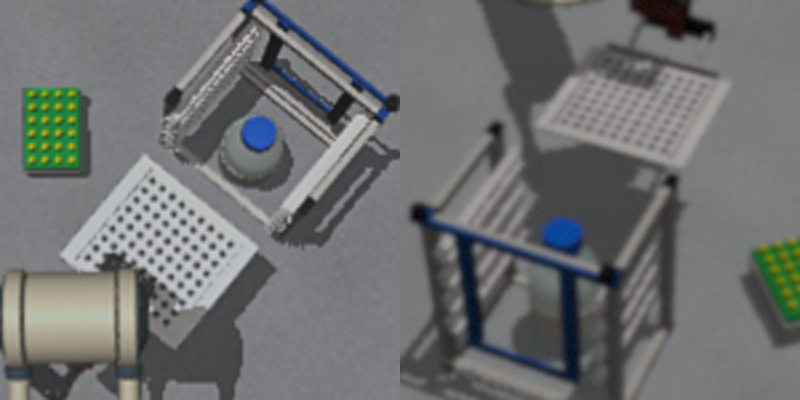

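The view shows the tray level and lined up before the mouth, with its rear corners at top crop (148,155) and (260,247) and the rack flares at (168,140) and (275,228). I'll rectify the top view into the rack frame to compare lateral positions, and triangulate the rear corners.

```bash
python3 - <<'E'
from h import *
np.set_printoptions(precision=4,suppress=True)
k=150/400
rt=np.array([(148,155),(260,247)])*k+[200,90]-.3; rs=np.array([(682-400,165),(540-400,125)])*k+[160,140]-.3
O=np.array([.7794,-.1921,0]);a=np.radians(-39.5);u=np.array([np.cos(a),np.sin(a),0]);v=np.array([-u[1],u[0],0])
T=tri(rs,rt); print(T); print("rack frame",[( (p[:3]-O)@u,(p[:3]-O)@v) for p in T])
p=onplane("top",rt,.201);print("plane",(p-O)@u,(p-O)@v)
im=cams.grab_frame("top"); out=[]
for z in(.2,.25):
    xs=np.linspace(-.25,.11,540);ys=np.linspace(.13,-.13,390)
    X,Y=np.meshgrid(xs,ys);P=O+X[...,None]*u+Y[...,None]*v;P[...,2]=z
    q=proj("top",P).reshape(390,540,2).astype(np.float32)
    o=cv2.remap(im,q[...,0],q[...,1],cv2.INTER_CUBIC)
    cv2.imwrite(f"pics/rect{int(z*100)}.png",o)
    o=o.copy()
    for y in(-97.5,0,97.5): cv2.line(o,(0,int((130-y)*1.5)),(539,int((130-y)*1.5)),(0,0,255),1)
    for x in(-98,-85,85): cv2.line(o,(int((x+250)*1.5),0),(int((x+250)*1.5),389),(0,255,255),1)
    out.append(o)
cv2.imwrite("pics/rect.png",cv2.resize(np.vstack(out),(415,600),interpolation=cv2.INTER_AREA))
b=cv2.resize(out[0],(790,571),interpolation=cv2.INTER_CUBIC);cv2.imwrite("pics/rectb.png",b)
E
```

```text
[[ 0.7198 -0.0255  0.206   0.0074]
 [ 0.6033 -0.1666  0.2033  0.0101]]
rack frame [(np.float64(-0.1519459025026757), np.float64(0.09060908477026293)), (np.float64(-0.15212665139703652), np.float64(-0.09229851740341011))]
plane [-0.1497 -0.1496] [ 0.0878 -0.0969]
```

View pics/rectb.png

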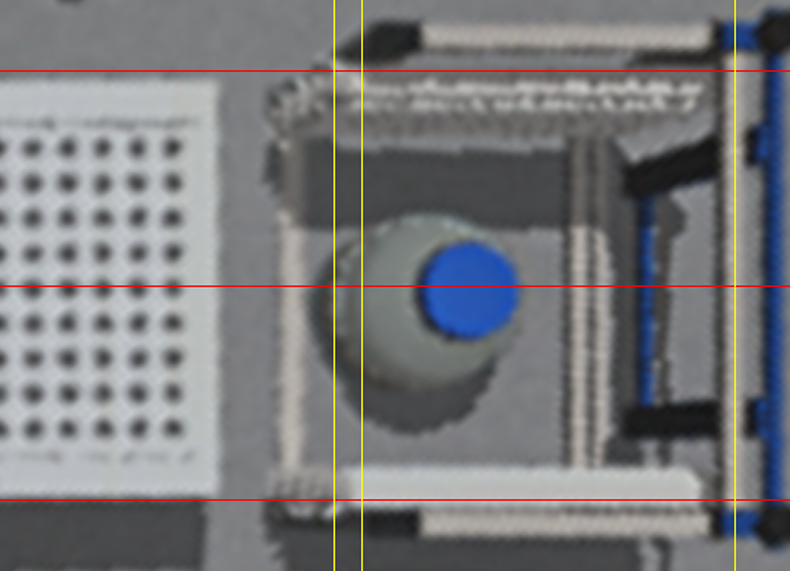

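In the rectified view the tray spans rows 80 to 496 and the rack's rails are at rows 35 and 523. The tray sits about 0.8 mm to rack −y, and its yaw is good. I still need to check the rear sag in the scene view.

```bash
python3 - <<'E'
from h import *
np.set_printoptions(precision=4,suppress=True)
s=cams.grab_frame("scene"); h=cv2.cvtColor(s,cv2.COLOR_BGR2HSV)
O=np.array([.7794,-.1921,0]);a=np.radians(-39.4);u=np.array([np.cos(a),np.sin(a),0]);v=np.array([-u[1],u[0],0])
g=cv2.cvtColor(s,cv2.COLOR_BGR2GRAY).astype(np.float32)
# rear edge, sampled at several lateral positions: brightness along the vertical image column; falling edge (sheet->shadow)
for y in(-.07,-.04,0,.04,.07):
    q={z:proj("scene",[O-.1502*u+(y-.0012)*v+[0,0,z]])[0] for z in(.19,.2,.203,.21)}
    c=int(round(q[.2][0])); col=g[int(q[.2][1])-12:int(q[.2][1])+13,c-1:c+2].mean(1)
    d=np.diff(col); i=np.argmin(d); y0=int(q[.2][1])-12
    w=np.clip(-d[max(0,i-2):i+3],0,None); e=y0+.5+(w*np.arange(max(0,i-2),i+3)).sum()/w.sum()
    print(y,"col",c,"edge row",round(e,2),"pred rows z .19,.2,.21",q[.19][1].round(1),q[.2][1].round(1),q[.21][1].round(1),"drop",d[i])
E
```

```text
-0.07 col 216 edge row 195.64 pred rows z .19,.2,.21 191.8 189.4 187.0 drop -21.0
-0.04 col 225 edge row 194.29 pred rows z .19,.2,.21 194.3 191.9 189.5 drop -19.0
0 col 237 edge row 194.86 pred rows z .19,.2,.21 197.7 195.3 192.9 drop -31.666664
0.04 col 248 edge row 197.99 pred rows z .19,.2,.21 201.2 198.8 196.4 drop -31.666672
0.07 col 257 edge row 200.86 pred rows z .19,.2,.21 203.8 201.4 199.0 drop -26.666664
```

The tray is level, with its bottom at about 0.200–0.202. I'll lower it 6 mm, shift 0.8 mm and come up to the flare.

Call:
send_rows(
  commands=[
    {"hand":0,"travel":[0.0008,0,0.003],"rotation":[0,0,0.1]},
    {"hand":0,"travel":[0,0.005,0.003],"rotation":[0,0,0]},
    {"hand":0,"travel":[0,0.01,0],"rotation":[0,0,0]},
    {"hand":0,"travel":[0,0.015,0],"rotation":[0,0,0]},
    {"hand":0,"travel":[0,0.01,0],"rotation":[0,0,0]},
    {"hand":0,"travel":[0,0.005,0],"rotation":[0,0,0]},
    {"hand":0,"travel":[0,0,0],"rotation":[0,0,0]},
  ],
)

```text
time: 9.85
tcp_pos: [0.5305, 0.0141, 0.2074]
tool_rot: [-2.842, -1.339, 0.001]
wrist_force: [-0.2, -0.1, -2.3]
opening: 0.0114
grasp_force: 50.0
```

Call:
send_rows(
  commands=[
    {"hand":0,"travel":[0,0.004,0],"rotation":[0,0,0]},
    {"hand":0,"travel":[0,0.004,0],"rotation":[0,0,0]},
    {"hand":0,"travel":[0,0.004,0],"rotation":[0,0,0]},
  ],
)

```text
time: 10.22
tcp_pos: [0.5397, 0.0067, 0.2077]
tool_rot: [2.841, 1.34, 0.0]
wrist_force: [-0.9, 0.8, -2.5]
opening: 0.012
grasp_force: 50.0
```

Call:
send_rows(
  commands=[
    {"hand":0,"travel":[0,0.003,0],"rotation":[0,0,0]},
    {"hand":0,"travel":[0,0.003,0],"rotation":[0,0,0]},
    {"hand":0,"travel":[0,0,0],"rotation":[0,0,0]},
  ],
)

```text
time: 10.6
tcp_pos: [0.5443, 0.0028, 0.2076]
tool_rot: [-2.842, -1.34, 0.0]
wrist_force: [-0.0, 0.1, -2.4]
opening: 0.0117
grasp_force: 50.0
```

```bash
python3 - <<'E'
from h import *
delta((.5,0,.2076),-39.5)
k=cv2.INTER_CUBIC
s=cams.grab_frame("scene");t=cams.grab_frame("top")
A=cv2.resize(t[90:210,230:350],(400,400),interpolation=k);B=cv2.resize(s[150:270,165:285],(400,400),interpolation=k)
cv2.imwrite("pics/v3.png",np.hstack([A,B]))
E
```

```text
tcp [0.5443 0.0028 0.2076] ydir -39.52 tilt z [-1.e-04 -0.e+00 -1.e+00] tool delta mm [-30.3 -32.4  -0. ] turn about tool z -0.02 F [-0.   0.1 -2.4] open 11.7 gf 50.0 t 10.6
```

View pics/v3.png

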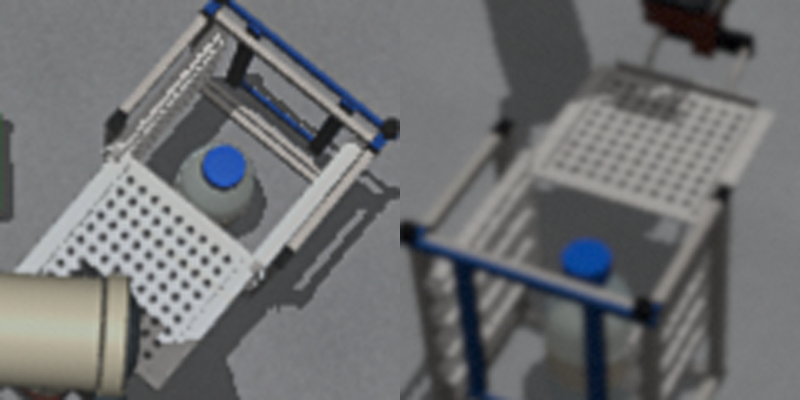

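The rear corners sit inside the flares (top crop (120,157) and (262,268)) with no contact force. I'll go on in small steps.

Call:
send_rows(
  commands=[
    {"hand":0,"travel":[0,0.003,0],"rotation":[0,0,0]},
    {"hand":0,"travel":[0,0.003,0],"rotation":[0,0,0]},
    {"hand":0,"travel":[0,0.003,0],"rotation":[0,0,0]},
  ],
)

```text
time: 11.08
tcp_pos: [0.5513, -0.003, 0.2076]
tool_rot: [2.842, 1.34, -0.0]
wrist_force: [-0.2, -0.1, -3.0]
opening: 0.0115
grasp_force: 50.0
```

Call:
send_rows(
  commands=[
    {"hand":0,"travel":[0,0.003,0],"rotation":[0,0,0]},
    {"hand":0,"travel":[0,0.003,0],"rotation":[0,0,0]},
    {"hand":0,"travel":[0,0.003,0],"rotation":[0,0,0]},
  ],
)

```text
time: 11.45
tcp_pos: [0.5582, -0.0087, 0.2076]
tool_rot: [-2.842, -1.34, 0.0]
wrist_force: [-0.1, -0.3, -3.3]
opening: 0.0117
grasp_force: 50.0
```

Call:
send_rows(
  commands=[
    {"hand":0,"travel":[0,0.005,0],"rotation":[0,0,0]},
    {"hand":0,"travel":[0,0.005,0],"rotation":[0,0,0]},
    {"hand":0,"travel":[0,0.005,0],"rotation":[0,0,0]},
    {"hand":0,"travel":[0,0.005,0],"rotation":[0,0,0]},
  ],
)

```text
time: 11.95
tcp_pos: [0.5738, -0.0215, 0.2076]
tool_rot: [-2.842, -1.34, 0.0]
wrist_force: [-0.7, 0.4, -3.2]
opening: 0.0118
grasp_force: 50.0
```

Call:
send_rows(
  commands=[
    {"hand":0,"travel":[0,0.005,0],"rotation":[0,0,0]},
    {"hand":0,"travel":[0,0.005,0],"rotation":[0,0,0]},
    {"hand":0,"travel":[0,0.005,0],"rotation":[0,0,0]},
    {"hand":0,"travel":[0,0.005,0],"rotation":[0,0,0]},
  ],
)

```text
time: 12.45
tcp_pos: [0.5892, -0.0342, 0.2076]
tool_rot: [-2.842, -1.34, -0.0]
wrist_force: [-0.1, 0.3, -2.1]
opening: 0.0117
grasp_force: 50.0
```

```bash
python3 - <<'E'
from h import *
delta((.5,0,.2076),-39.5)
print(r.state()["moment"].round(3))
E
```

```text
tcp [ 0.5892 -0.0342  0.2076] ydir -39.51 tilt z [ 0.  0. -1.] tool delta mm [-30.4 -90.6   0. ] turn about tool z -0.01 F [-0.1  0.3 -2.1] open 11.7 gf 50.0 t 12.45
[0.179 0.219 0.012]
```

Call:
send_rows(
  commands=[
    {"hand":0,"travel":[0,0.005,0],"rotation":[0,0,0]},
    {"hand":0,"travel":[0,0.005,0],"rotation":[0,0,0]},
    {"hand":0,"travel":[0,0.005,0],"rotation":[0,0,0]},
    {"hand":0,"travel":[0,0.005,0],"rotation":[0,0,0]},
    {"hand":0,"travel":[0,0.005,0],"rotation":[0,0,0]},
  ],
)

```text
time: 13.08
tcp_pos: [0.6085, -0.0501, 0.2076]
tool_rot: [-2.842, -1.34, 0.0]
wrist_force: [-0.6, 0.9, -2.7]
opening: 0.0117
grasp_force: 50.0
```

Call:
send_rows(
  commands=[
    {"hand":0,"travel":[0,0.005,0],"rotation":[0,0,0]},
    {"hand":0,"travel":[0,0.005,0],"rotation":[0,0,0]},
    {"hand":0,"travel":[0,0.005,0],"rotation":[0,0,0]},
    {"hand":0,"travel":[0,0.005,0],"rotation":[0,0,0]},
  ],
)

```text
time: 13.58
tcp_pos: [0.6239, -0.0628, 0.2076]
tool_rot: [-2.841, -1.34, 0.0]
wrist_force: [0.4, -0.6, -2.9]
opening: 0.0115
grasp_force: 50.0
```

Call:
send_rows(
  commands=[
    {"hand":0,"travel":[0,0.005,0],"rotation":[0,0,0]},
    {"hand":0,"travel":[0,0.005,0],"rotation":[0,0,0]},
    {"hand":0,"travel":[0,0.005,0],"rotation":[0,0,0]},
    {"hand":0,"travel":[0,0.005,0],"rotation":[0,0,0]},
  ],
)

```text
time: 14.08
tcp_pos: [0.6393, -0.0755, 0.2076]
tool_rot: [2.842, 1.34, 0.0]
wrist_force: [0.0, 0.3, -2.8]
opening: 0.0113
grasp_force: 50.0
```

```bash
python3 - <<'E'
from h import *
delta((.5,0,.2076),-39.5)
k=cv2.INTER_CUBIC
s=cams.grab_frame("scene");t=cams.grab_frame("top")
A=cv2.resize(t[80:180,255:355],(400,400),interpolation=k);B=cv2.resize(s[175:275,165:265],(400,400),interpolation=k)
cv2.imwrite("pics/v4.png",np.hstack([A,B]))
E
```

```text
tcp [ 0.6393 -0.0755  0.2076] ydir -39.51 tilt z [ 0. -0. -1.] tool delta mm [ -30.4 -155.6    0. ] turn about tool z -0.01 F [ 0.   0.3 -2.8] open 11.3 gf 50.0 t 14.07
```

View pics/v4.png

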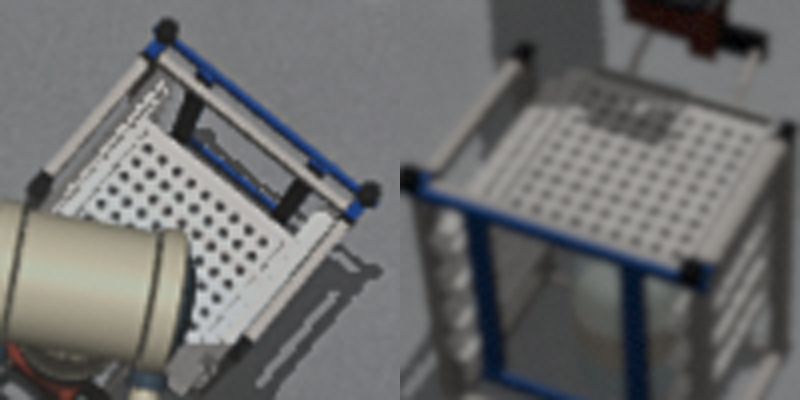

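The tray is running inside the top runners, with its edges under the right flange and its rear just short of the bumpers. I'll approach the earliest possible stop depth (+55) and then feel for it.

Call:
send_rows(
  commands=[
    {"hand":0,"travel":[0,0.004,0],"rotation":[0,0,0]},
    {"hand":0,"travel":[0,0.004,0],"rotation":[0,0,0]},
    {"hand":0,"travel":[0,0.004,0],"rotation":[0,0,0]},
    {"hand":0,"travel":[0,0.002,0],"rotation":[0,0,0]},
    {"hand":0,"travel":[0,0,0],"rotation":[0,0,0]},
  ],
)

```text
time: 14.8
tcp_pos: [0.6499, -0.0843, 0.2075]
tool_rot: [-2.842, -1.34, 0.0]
wrist_force: [0.9, 0.5, -2.9]
opening: 0.0117
grasp_force: 50.0
```

Call:
send_rows(
  commands=[
    {"hand":0,"travel":[0,0.001,0],"rotation":[0,0,0]},
    {"hand":0,"travel":[0,0.001,0],"rotation":[0,0,0]},
  ],
)

```text
time: 15.05
tcp_pos: [0.6514, -0.0855, 0.2077]
tool_rot: [2.841, 1.34, 0.0]
wrist_force: [0.5, -0.3, -2.7]
opening: 0.0113
grasp_force: 50.0
```

Call:
send_rows(
  commands=[
    {"hand":0,"travel":[0,0.001,0],"rotation":[0,0,0]},
    {"hand":0,"travel":[0,0.001,0],"rotation":[0,0,0]},
  ],
)

```text
time: 15.3
tcp_pos: [0.653, -0.0868, 0.2077]
tool_rot: [2.841, 1.34, 0.0]
wrist_force: [-0.5, 0.5, -1.8]
opening: 0.0115
grasp_force: 50.0
```

Call:
send_rows(
  commands=[
    {"hand":0,"travel":[0,0.001,0],"rotation":[0,0,0]},
    {"hand":0,"travel":[0,0.001,0],"rotation":[0,0,0]},
  ],
)

```text
time: 15.55
tcp_pos: [0.6545, -0.0881, 0.2076]
tool_rot: [-2.841, -1.34, 0.0]
wrist_force: [-0.7, 0.2, -2.8]
opening: 0.0117
grasp_force: 50.0
```

Call:
send_rows(
  commands=[
    {"hand":0,"travel":[0,0.001,0],"rotation":[0,0,0]},
    {"hand":0,"travel":[0,0.001,0],"rotation":[0,0,0]},
  ],
)

```text
time: 15.8
tcp_pos: [0.6561, -0.0894, 0.2076]
tool_rot: [2.841, 1.34, -0.0]
wrist_force: [-0.7, 0.4, -3.3]
opening: 0.0121
grasp_force: 50.0
```

Call:
send_rows(
  commands=[
    {"hand":0,"travel":[0,0.001,0],"rotation":[0,0,0]},
    {"hand":0,"travel":[0,0.001,0],"rotation":[0,0,0]},
  ],
)

```text
time: 16.05
tcp_pos: [0.6577, -0.0906, 0.2076]
tool_rot: [-2.842, -1.34, 0.0]
wrist_force: [-0.7, -0.2, -2.2]
opening: 0.0121
grasp_force: 50.0
```

Call:
send_rows(
  commands=[
    {"hand":0,"travel":[0,0.001,0],"rotation":[0,0,0]},
    {"hand":0,"travel":[0,0.001,0],"rotation":[0,0,0]},
  ],
)

```text
time: 16.3
tcp_pos: [0.6592, -0.0919, 0.2076]
tool_rot: [2.842, 1.34, -0.0]
wrist_force: [0.4, -0.2, -2.9]
opening: 0.0117
grasp_force: 50.0
```

Call:
send_rows(
  commands=[
    {"hand":0,"travel":[0,0.001,0],"rotation":[0,0,0]},
    {"hand":0,"travel":[0,0.001,0],"rotation":[0,0,0]},
  ],
)

```text
time: 16.55
tcp_pos: [0.6607, -0.0932, 0.2076]
tool_rot: [-2.841, -1.34, 0.0]
wrist_force: [-0.2, 0.5, -2.9]
opening: 0.0119
grasp_force: 50.0
```

Call:
send_rows(
  commands=[
    {"hand":0,"travel":[0,0.001,0],"rotation":[0,0,0]},
    {"hand":0,"travel":[0,0.001,0],"rotation":[0,0,0]},
  ],
)

```text
time: 16.8
tcp_pos: [0.6623, -0.0945, 0.2077]
tool_rot: [2.842, 1.34, 0.0]
wrist_force: [-0.5, 0.4, -2.7]
opening: 0.0118
grasp_force: 50.0
```

Call:
send_rows(
  commands=[
    {"hand":0,"travel":[0,0.001,0],"rotation":[0,0,0]},
    {"hand":0,"travel":[0,0.001,0],"rotation":[0,0,0]},
  ],
)

```text
time: 17.05
tcp_pos: [0.6638, -0.0957, 0.2076]
tool_rot: [-2.841, -1.34, 0.0]
wrist_force: [-0.1, -0.2, -3.1]
opening: 0.0114
grasp_force: 50.0
```

Call:
send_rows(
  commands=[
    {"hand":0,"travel":[0,0.001,0],"rotation":[0,0,0]},
    {"hand":0,"travel":[0,0.001,0],"rotation":[0,0,0]},
  ],
)

```text
time: 17.3
tcp_pos: [0.6654, -0.097, 0.2076]
tool_rot: [2.841, 1.34, -0.0]
wrist_force: [0.2, 0.2, -3.5]
opening: 0.0113
grasp_force: 50.0
```

Call:
send_rows(
  commands=[
    {"hand":0,"travel":[0,0.001,0],"rotation":[0,0,0]},
    {"hand":0,"travel":[0,0.001,0],"rotation":[0,0,0]},
  ],
)

```text
time: 17.55
tcp_pos: [0.6666, -0.0978, 0.2076]
tool_rot: [-2.84, -1.34, 0.001]
wrist_force: [-2.0, 2.3, -1.6]
opening: 0.0117
grasp_force: 50.0
```

Contact is about 3 N along the rack axis. I'll lower it gently onto the ledges.

Call:
send_rows(
  commands=[
    {"hand":0,"travel":[0,0,0.0005],"rotation":[0,0,0]},
    {"hand":0,"travel":[0,0,0.0005],"rotation":[0,0,0]},
    {"hand":0,"travel":[0,0,0],"rotation":[0,0,0]},
  ],
)

```text
time: 17.92
tcp_pos: [0.6667, -0.0978, 0.2069]
tool_rot: [-2.841, -1.34, -0.0]
wrist_force: [-2.5, 4.1, -1.0]
opening: 0.0117
grasp_force: 50.0
```

```bash
python3 - <<'E'
from h import *
delta((.5,0,.2076),-39.5)
print(r.state()["moment"].round(3))
E
```

```text
tcp [ 0.6667 -0.0978  0.2069] ydir -39.48 tilt z [ 0.e+00  3.e-04 -1.e+00] tool delta mm [ -30.5 -190.9   -0.7] turn about tool z 0.02 F [-2.5  4.1 -1. ] open 11.7 gf 50.0 t 17.93
[ 0.503  0.549 -0.058]
```

Call:
send_rows(
  commands=[
    {"hand":0,"travel":[0,0,0.0005],"rotation":[0,0,0]},
    {"hand":0,"travel":[0,0,0],"rotation":[0,0,0]},
  ],
)

```text
time: 18.18
tcp_pos: [0.6668, -0.0979, 0.2065]
tool_rot: [-2.841, -1.34, -0.001]
wrist_force: [-3.6, 4.9, 0.1]
opening: 0.0117
grasp_force: 50.0
```

Call:
send_rows(
  commands=[
    {"hand":0,"travel":[0,0.0005,0],"rotation":[0,0,0]},
    {"hand":0,"travel":[0,0,0],"rotation":[0,0,0]},
  ],
)

```text
time: 18.42
tcp_pos: [0.6671, -0.0979, 0.2066]
tool_rot: [-2.841, -1.34, -0.0]
wrist_force: [-4.6, 4.6, 0.6]
opening: 0.0116
grasp_force: 50.0
```

Call:
send_rows(
  commands=[
    {"hand":0,"travel":[0,0.0005,0],"rotation":[0,0,0]},
    {"hand":0,"travel":[0,0,0],"rotation":[0,0,0]},
  ],
)

```text
time: 18.68
tcp_pos: [0.6672, -0.0981, 0.2065]
tool_rot: [-2.84, -1.34, 0.0]
wrist_force: [-5.1, 5.3, 0.8]
opening: 0.0118
grasp_force: 50.0
```

Call:
send_rows(
  commands=[
    {"hand":0,"travel":[0,0.0008,0],"rotation":[0,0,0]},
    {"hand":0,"travel":[0,0,0],"rotation":[0,0,0]},
  ],
)

```text
time: 18.92
tcp_pos: [0.6675, -0.0982, 0.2066]
tool_rot: [-2.839, -1.34, 0.001]
wrist_force: [-8.0, 6.5, 0.6]
opening: 0.0118
grasp_force: 50.0
```

About 10.3 N along the rack axis. I'll hold it steady.

Call:
send_rows(
  commands=[
    {"hand":0,"travel":[0,0.0001,0],"rotation":[0,0,0]},
    {"hand":0,"travel":[0,0,0],"rotation":[0,0,0]},
    {"hand":0,"travel":[0,0,0],"rotation":[0,0,0]},
    {"hand":0,"travel":[0,0,0],"rotation":[0,0,0]},
  ],
)

```text
time: 19.42
tcp_pos: [0.6675, -0.0983, 0.2067]
tool_rot: [-2.839, -1.34, 0.001]
wrist_force: [-8.5, 7.8, 1.5]
opening: 0.0118
grasp_force: 50.0
```

Call:
send_rows(
  commands=[
    {"hand":0,"travel":[0,0,0],"rotation":[0,0,0]},
    {"hand":0,"travel":[0,0,0],"rotation":[0,0,0]},
    {"hand":0,"travel":[0,0,0],"rotation":[0,0,0]},
    {"hand":0,"travel":[0,0,0],"rotation":[0,0,0]},
  ],
)

```text
time: 19.92
tcp_pos: [0.6675, -0.0983, 0.2067]
tool_rot: [-2.839, -1.34, 0.001]
wrist_force: [-7.2, 7.0, 0.7]
opening: 0.0119
grasp_force: 50.0
```

```bash
python3 - <<'E'
from h import *
delta((.5,0,.2076),-39.5)
print(r.state()["moment"].round(3))
for n,b in(("top",(80,180,255,355)),("scene",(175,275,165,265))): cv2.imwrite(f"pics/h_{n}.png",cams.grab_frame(n))
E
```

```text
tcp [ 0.6675 -0.0983  0.2067] ydir -39.46 tilt z [-0.0016  0.0016 -1.    ] tool delta mm [ -30.5 -191.8   -0.5] turn about tool z 0.04 F [-7.2  7.   0.7] open 11.9 gf 50.0 t 19.93
[ 0.971  1.056 -0.153]
```

The push held at 10–11.5 N for 1 s. I'll ease it off in small steps before opening.

Call:
send_rows(
  commands=[
    {"hand":0,"travel":[0,-0.0006,0],"rotation":[0,0,0]},
    {"hand":0,"travel":[0,-0.0006,0],"rotation":[0,0,0]},
    {"hand":0,"travel":[0,-0.0004,0],"rotation":[0,0,0]},
    {"hand":0,"travel":[0,0,0],"rotation":[0,0,0]},
  ],
)

```text
time: 20.52
tcp_pos: [0.6668, -0.098, 0.2063]
tool_rot: [-2.841, -1.34, 0.0]
wrist_force: [-4.5, 4.6, -1.0]
opening: 0.0117
grasp_force: 50.0
```

Call:
send_rows(
  commands=[
    {"hand":0,"travel":[0,-0.0005,0],"rotation":[0,0,0]},
    {"hand":0,"travel":[0,-0.0004,0],"rotation":[0,0,0]},
    {"hand":0,"travel":[0,0,0],"rotation":[0,0,0]},
  ],
)

```text
time: 20.9
tcp_pos: [0.6665, -0.098, 0.2062]
tool_rot: [2.841, 1.34, 0.0]
wrist_force: [-1.5, 2.8, -1.0]
opening: 0.0117
grasp_force: 50.0
```

Call:
send_rows(
  commands=[
    {"hand":0,"travel":[0,0,0.0004],"rotation":[0,0,0]},
    {"hand":0.2,"travel":[0,0,0],"rotation":[0,0,0]},
    {"hand":0.35,"travel":[0,0,0],"rotation":[0,0,0]},
    {"hand":0.5,"travel":[0,0,0],"rotation":[0,0,0]},
    {"hand":0.5,"travel":[0,0,0],"rotation":[0,0,0]},
    {"hand":0.5,"travel":[0,0,0],"rotation":[0,0,0]},
  ],
)

```text
time: 21.65
tcp_pos: [0.6664, -0.0979, 0.2057]
tool_rot: [2.841, 1.34, 0.0]
wrist_force: [-0.3, 0.4, 0.2]
opening: 0.0439
grasp_force: 0.0
```

Call:
send_rows(
  commands=[
    {"hand":0.5,"travel":[0,0,-0.01],"rotation":[0,0,0]},
    {"hand":0.5,"travel":[0,0,-0.02],"rotation":[0,0,0]},
    {"hand":0.5,"travel":[0,0,-0.03],"rotation":[0,0,0]},
    {"hand":0.5,"travel":[0,0,-0.03],"rotation":[0,0,0]},
    {"hand":0.5,"travel":[0,0,-0.02],"rotation":[0,0,0]},
    {"hand":0.5,"travel":[0,-0.04,0],"rotation":[0,0,0]},
    {"hand":0.5,"travel":[0,-0.05,0],"rotation":[0,0,0]},
    {"hand":0.5,"travel":[0,-0.05,0],"rotation":[0,0,0]},
    {"hand":0.5,"travel":[0,-0.05,0],"rotation":[0,0,0]},
    {"hand":0.5,"travel":[0,0,0],"rotation":[0,0,0]},
  ],
)

```text
time: 22.9
tcp_pos: [0.5181, 0.0248, 0.3181]
tool_rot: [2.838, 1.344, 0.005]
wrist_force: [0.5, 0.2, 0.5]
opening: 0.0441
grasp_force: 0.0
```

```bash
python3 - <<'E'
from h import *
delta((.5,0,.2076),-39.5)
k=cv2.INTER_CUBIC
s=cams.grab_frame("scene");t=cams.grab_frame("top")
O=np.array([.7794,-.1921,0]);a=np.radians(-39.5);u=np.array([np.cos(a),np.sin(a),0]);v=np.array([-u[1],u[0],0])
X,Y=np.meshgrid(np.linspace(-.2,.1,400),np.linspace(.15,-.15,400));P=O+X[...,None]*u+Y[...,None]*v;P[...,2]=.195
q=proj("top",P).reshape(400,400,2).astype(np.float32)
A=cv2.remap(t,q[...,0],q[...,1],k);B=cv2.resize(s[150:290,145:285],(400,400),interpolation=k)
cv2.imwrite("pics/v5.png",np.hstack([A,B]))
E
```

```text
tcp [0.5181 0.0248 0.3181] ydir -39.34 tilt z [ 3.5e-03  3.0e-04 -1.0e+00] tool delta mm [-30.9   1.5 110.5] turn about tool z 0.16 F [0.5 0.2 0.5] open 44.1 gf 0.0 t 22.9
```

View pics/v5.png

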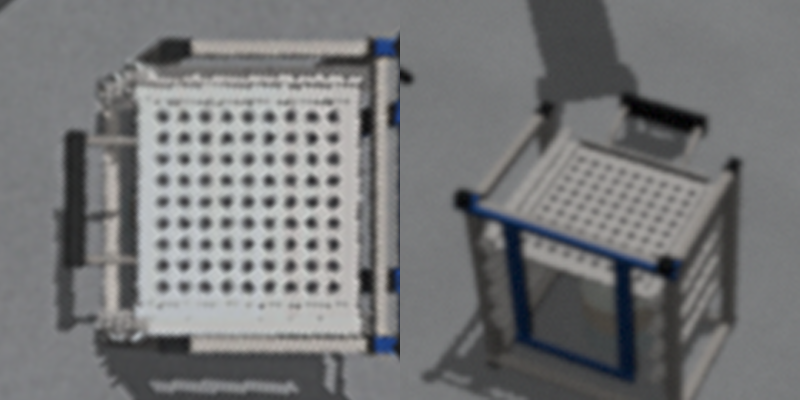

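The tray lies square in the top runners with its rear edge against both black bumpers (at (364,122) and (364,280)). The grip faces out and the gripper is clear, so I'm handing in.

```bash
python3 -c "
from workcell import r
print(r.finish_job())"
```

```text
the job is handed in; nothing more can be done
None
```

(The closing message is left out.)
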